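# Route the red chips down the diverter chute

### The arm

A 6-joint arm with a two-finger parallel gripper is mounted at the origin on the work surface. World frame = base frame: x ahead of the robot, y to its left, z up, the work surface at z = 0. Lengths are in m, angles in rad, forces in N, time in s.
With the tool pointing down it reaches from about 0.35 to 0.85 m from the base axis. Payload 8.1 kg.
Tool frame: the origin (TCP) lies at the very end of the fingers, on their centre line; the grasp point (between the pads) lies 19 mm behind it; z points along the fingers, y is the direction in which the jaws open and shut (so a half turn about z gives the same grasp; the last joint's range is limited). The gripper opens to 93 mm and grips with 3 to 60 N. Pads are 15 mm wide; open, the fingers measure 128 mm over their backs; the gripper's body (75 mm by 188 mm) begins 65 mm behind the grasp point.
Start: joints at [1.175, 0.13, 1.488, -0, 1.523, -0.085], TCP at [0.183, 0.571, 0.219] pointing down, gripper open.
Joint ranges: [-2.96, 2.96], [-0.89, 2.26], [0.02, 2.5], [-1.34, 4.48], [0, 2.73], [-2.66, 2.66]. Speed limits (rad/s): [2.39, 2.39, 2.79, 3.14, 3.14, 3.14].

### API

Orientations are given as a 3x3 rotation matrix whose columns are the frame's x, y, z axes.
In Python, from bench import observe, get_image, close_job gives the robot as it stands. The module is installed in compiled form; this text tells all that it offers.
- The arm moves only by the shell command python3 -m jog 'ROWS' [FORCE]. ROWS is JSON, a list of rows, each a list of 7 numbers: the shift along the tool's x, y, z in cm, then the turn, a rotation vector about the tool's x, y, z in rad, then the finger opening in cm, from 0 to 9.3. In form: [[x, y, z, rx, ry, rz, jaw], ...]. A call has 1 to 20 rows; each row is the pose to reach, as a shift and turn from the pose commanded when the call began, along the tool's axes at that moment; what a row does not reach only later rows make up. A row lasts 1/10 s, in which the tool goes at most 50 mm and 8.59 degrees, less where a joint would pass 70% of its speed; a pose out of reach is approached as far as the arm can. A call with a gripper value outside its range is refused whole. The fingers move at their own pace and stop on an object; FORCE is the grip in N (left out, the last holds). Time passes only in rows, so rows that repeat a pose let the fingers close. It gives the time, the measured TCP pose, the force and the opening at its end, in the units of the state.
- observe(): the state, without advancing time (a new reading comes with each control period).
- get_image(name): name is "scene" or "top"; returns a dict with "pixels" (480x640x3 uint8, blue, green, red), "vfov" (degrees; the focal length in pixels is half the picture's height over the tangent of half this angle, whatever the lens; pixels are square), "cx", "cy" (the principal point, pixels), "rvec" (rotation vector, rad) and "tvec" (3), from world to camera coordinates, as OpenCV has them. Camera axes: x right, y down, z forward; pixel columns grow to the right and rows downward; lengths in m; the calibration is good to about 2 mm. A picture is of the moment at which its call begins. There is no depth.
- close_job(): hands the job in, once; it reports no verdict.
The state is a dict: "t": time; "joint_pos": joint angles; "joint_vel": joint speeds; "joint_torque": joint torques, N m; "tcp_pos": TCP position; "eef_rot": TCP orientation; "force": force on the tool from outside, world axes, zero at the start; "moment": the same for the moment, N m; "opening": opening from 0.0 (shut) to 1.0 (fully open).
Only numpy, scipy, OpenCV 4.12 (cv2) and the standard library are available. Lean on these libraries where they do the work, as an engineer would, in place of code of your own. Each camera call takes 0.05 s, during which the arm holds its last target. There are 200 camera calls.

### The job

The chrome lammer button lies at the foot of the groove that the five red chips must go to; the brass dolly stands at the foot of the groove that is closed. With a fingertip, first push the diverter arm fully over so that the chute leads to the lammer's groove, then push the red gate handle round until the gate is fully open, so that all five chips slide down into that groove by themselves. Do not touch or lift the chips, and leave the lammer, dolly, ball and chip tube where they are.

Things in the scene. Friction and masses are not known exactly. Their poses are not given: they have to be found in the camera images.
- sorter: fixed steel chip chute with a clear two-groove channel at its foot. Origin on the table under the diverter's pivot; x across the chute (away from the robot, +-15 degrees), y up the chute against the flow, z up. The pan slopes at 30 degrees, walls 26 mm tall, 48 mm wide at the gate, then forks into two legs, one to each groove.
- fork (a point): the diverter's pivot on the pan's surface, 48 mm above the sorter's origin. PAN FRAME, used below: origin here; X = sorter x; Y up the slope = sorter (0, cos 30, sin 30); Z off the pan = sorter (0, -sin 30, cos 30).
- diverter (a joint): diverter angle (rad): brass vane under a steel arm, turning about pan Z at the fork, positive anticlockwise from above. 0: arm straight up the slope (starts near this). Stops at +-0.335. POSITIVE: arm towards the robot (-x), near leg shut, chips run to the FAR groove. NEGATIVE: arm away (+x), chips run to the NEAR groove. Friction about 1 N at the grip; stays where left.
- diverter_grip (a point): middle of the blue grip at the end of the diverter arm: a post 16 mm in diameter, 40 mm long along pan Z (leans 30 degrees down the slope), clear above the walls. It lies at pan X = -88 sin(angle), Y = 88 cos(angle), Z = 62 mm.
- gate (a joint): gate opening (rad): 0 shut (a brass blade across the chute holds the chips back), 1.4 fully open at its stop; starts shut within 0.06. Turns about pan Z, clockwise from above as it opens. Friction about 1 N at the grip; stays where left.
- gate_axis (a point): the gate's turning axis on the pan's surface, at pan X = -34, Y = 130, Z = 0 mm
- gate_grip (a point): middle of the red grip on the gate's handle, robot's side of the chute: a post like the blue one. From the gate's axis it lies at pan X = -80 cos(0.611 - gate), Y = -80 sin(0.611 - gate), Z = 62 mm: shut, the handle points outward and down the slope; to open, push the grip up the slope along its arc.
- lammer_center (a point): middle of the chrome lammer button, a flat disc 32 mm in diameter and 6 mm thick, on the table 25 mm beyond the foot of one groove; it marks the groove to be filled. It must not be moved.
- dolly_center (a point): middle of the brass roulette dolly, 36 mm wide at the foot and 64 mm tall, on the table beyond the foot of the other groove. It must not be moved.
- near_groove (a point): middle of the floor of the near groove (sorter -x, the robot's side), 47 mm wide, 243 mm long, walls 30 mm tall
- far_groove (a point): middle of the floor of the far groove (sorter +x), same size
- tube_center (a point): middle of the smoked acrylic chip tube standing on the table, 46 mm in diameter and 78 mm tall. It must not be moved.
- ball_center (a point): centre of the white roulette ball on the table, 21 mm in diameter. It must not be moved.
- chip0_center (a point): centre of red clay chip 1 of 5 (39 mm in diameter, 3.4 mm thick); they start as a stack, flat on the pan against the gate's upper side, chip 1 lowest
- chip1_center (a point): centre of red clay chip 2 of 5 (39 mm in diameter, 3.4 mm thick); they start as a stack, flat on the pan against the gate's upper side, chip 1 lowest
- chip2_center (a point): centre of red clay chip 3 of 5 (39 mm in diameter, 3.4 mm thick); they start as a stack, flat on the pan against the gate's upper side, chip 1 lowest
- chip3_center (a point): centre of red clay chip 4 of 5 (39 mm in diameter, 3.4 mm thick); they start as a stack, flat on the pan against the gate's upper side, chip 1 lowest
- chip4_center (a point): centre of red clay chip 5 of 5 (39 mm in diameter, 3.4 mm thick); they start as a stack, flat on the pan against the gate's upper side, chip 1 lowest

How it is judged:
On the way, in this order (a step that is already met when the one before it is completed fails the run):
1. the diverter is pushed fully over, opening the way to the lammer's groove, while the gate is still shut (((x of lammer_center in the frame of sorter below 0 m and value of joint diverter below -0.29 rad) or (x of lammer_center in the frame of sorter above 0 m and value of joint diverter above 0.29 rad)) and value of joint gate below 0.3 rad), for 0.2 s.
2. the gate is pushed fully open (value of joint gate above 1.25 rad), for 0.2 s.
At the end, for the whole second after the job is handed in: all five red chips lie at rest in the groove marked by the lammer (centres inside that groove, below its walls' tops, past the chute's lip), the diverter still stands over to the right side (beyond 0.26 rad of 0.335), and the gate is open (beyond 1.2 rad of 1.4) (((x of lammer_center in the frame of sorter below 0 m and value of joint diverter below -0.26 rad) or (x of lammer_center in the frame of sorter above 0 m and value of joint diverter above 0.26 rad)) and value of joint gate above 1.2 rad and ((x of lammer_center in the frame of sorter below 0 m and x of each of chip0_center, chip1_center, chip2_center, chip3_center, chip4_center in the frame of sorter below -0.003 m) or (x of lammer_center in the frame of sorter above 0 m and x of each of chip0_center, chip1_center, chip2_center, chip3_center, chip4_center in the frame of sorter above 0.003 m)) and y of chip0_center in the frame of sorter between -0.293 and -0.05 m and y of chip1_center in the frame of sorter between -0.293 and -0.05 m and y of chip2_center in the frame of sorter between -0.293 and -0.05 m and y of chip3_center in the frame of sorter between -0.293 and -0.05 m and y of chip4_center in the frame of sorter between -0.293 and -0.05 m and z of each of chip0_center, chip1_center, chip2_center, chip3_center, chip4_center in the frame of sorter below 0.045 m and linear speed of each of chip0, chip1, chip2, chip3, chip4 below 0.02 m/s); the robot touches nothing.
It fails at once if a chip is touched by the robot (contact force between any of the fingers, the arm and chip0 above 0.2 N or contact force between any of the fingers, the arm and chip1 above 0.2 N or contact force between any of the fingers, the arm and chip2 above 0.2 N or contact force between any of the fingers, the arm and chip3 above 0.2 N or contact force between any of the fingers, the arm and chip4 above 0.2 N).
It fails at once if a chip is lifted out of the chute (height (world z) of any of chip0_center, chip1_center, chip2_center, chip3_center, chip4_center above 0.19 m).
It fails at once if the lammer, dolly, ball or chip tube is moved more than 12 mm (distance of any of lammer_center, dolly_center, tube_center, ball_center from where it was at the start of the episode above 0.012 m).
It also fails if it takes over 54 s, if anything falls off the work surface, if the arm or the gripper's body presses on something with over 40 N, if the wrist force passes 120 N, or if a joint passes its speed limit or range.

## Working session

There is one attempt and no reset: what is moved stays moved. The work goes in short steps, Python scripts to look and compute and a shell command to move; the robot and the scene stay as the last step left them, time stands still between calls to the robot, and variables do not carry over. Pictures are saved under pics/ and viewed, about 8 in all and at most 12, crops included, and the job is handed in when it is done.

```bash
mkdir -p pics; cat > h.py <<'E'
import numpy as np, cv2
from bench import observe, get_image
def cam(n):
    d=get_image(n); f=240/np.tan(np.radians(d["vfov"])/2)
    K=np.array([[f,0,d["cx"]],[0,f,d["cy"]],[0,0,1]]); R=cv2.Rodrigues(np.array(d["rvec"],float))[0]
    return np.array(d["pixels"]),K,R,np.array(d["tvec"],float).ravel()
def ray(c,uv):
    _,K,R,t=c; v=R.T@np.linalg.solve(K,np.array([uv[0],uv[1],1.])); return -R.T@t,v
def onz(c,uv,z):
    o,v=ray(c,uv); return o+v*(z-o[2])/v[2]
def tri(c1,u1,c2,u2):
    a,v=ray(c1,u1);b,w=ray(c2,u2)
    s=np.linalg.lstsq(np.c_[v,-w],b-a,rcond=None)[0]
    p,q=a+s[0]*v,b+s[1]*w
    return (p+q)/2,np.linalg.norm(p-q)
def proj(c,p):
    _,K,R,t=c; q=K@(R@np.asarray(p)+t); return q[:2]/q[2]
E
python3 - <<'E'
from h import *
for n in("scene","top"):
    c=cam(n); cv2.imwrite(f"pics/{n}0.png",c[0]); print(n,ray(c,(320,240)))
    hsv=cv2.cvtColor(c[0],cv2.COLOR_BGR2HSV)
    for k,lo,hi in(("blue",(95,120,50),(130,255,255)),("red",(172,130,60),(180,255,255)),("red0",(0,150,60),(6,255,255))):
        m=cv2.inRange(hsv,lo,hi); N,_,s,ce=cv2.connectedComponentsWithStats(m)
        for i in range(1,N):
            if s[i,4]>25: print(k,s[i],ce[i].round(1))
o=observe();print(o["t"],o["tcp_pos"],o["eef_rot"])
E
```

```text
scene (array([ 1.02047793, -0.30880999,  0.88823171]), array([-0.47614567,  0.26128221, -0.83968184]))
blue [  0   0  36  36 931] [13.9 15.7]
blue [632 186   8  15  73] [636.5 192.6]
blue [345 202  15  12 104] [351.9 207.5]
blue [  0 376  38  40 810] [ 16.2 393.9]
red0 [309 161  16  15 154] [316.6 168. ]
red0 [ 589  166   51   67 1186] [616.8 195. ]
red0 [377 180  21  20 106] [386.9 189. ]
red0 [   0  331   67   57 1508] [ 30.7 357.3]
top (array([ 0.46406812, -0.05711206,  0.81967443]), array([ 0.19079358, -0.04517991, -0.98085154]))
blue [562 133  41  32 785] [582.2 148.6]
blue [253 247  19  12 153] [262.2 252.8]
blue [ 582  270   58   26 1161] [611.3 283. ]
red0 [  0 100  19  83 807] [  5.9 130.2]
red0 [199 249  26  24 249] [211.3 260.3]
red0 [ 552  294   88   31 1782] [597.2 308.8]
red0 [256 316  20  12 194] [265.9 321.9]
0.1 [0.18327864 0.57079174 0.21769158] [[-9.52099406e-01  3.05788092e-01 -6.03345319e-04]
 [ 3.05788670e-01  9.52098152e-01 -1.54849411e-03]
 [ 1.00932905e-04 -1.65881648e-03 -9.99998619e-01]]
```

View pics/scene0.png

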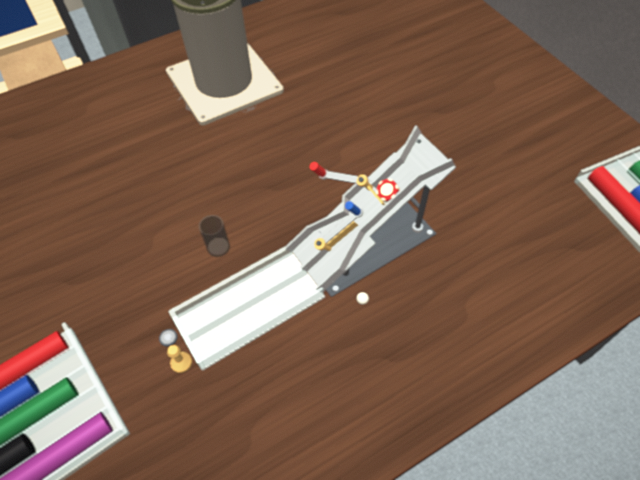

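View pics/top0.png

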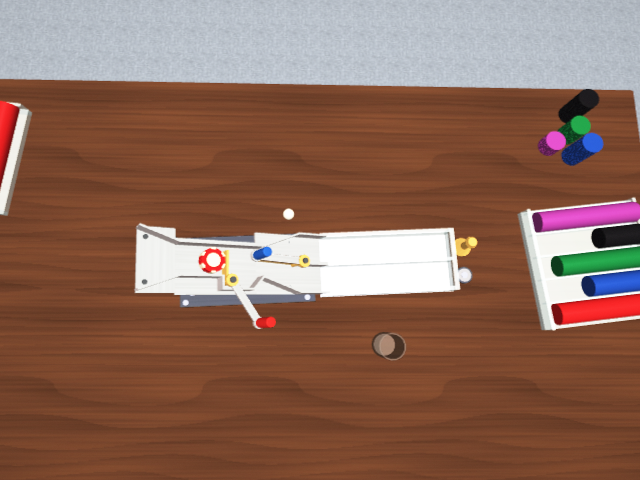

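Both views agree: the lammer (scene 168,338; top 464,275) is on the robot's side and the dolly (scene 180,358) is on the far side. So the chips go to the near groove, which means a negative diverter angle with the arm pushed to +x. Next I'll triangulate the grips and hubs.

```bash
python3 - <<'E'
from h import *
from scipy.optimize import least_squares
S=cam("scene");T=cam("top")
def gold(c,box):
    h=cv2.cvtColor(c[0],cv2.COLOR_BGR2HSV); m=cv2.inRange(h,(15,90,90),(32,255,255))
    x0,y0,x1,y1=box; k=np.zeros_like(m);k[y0:y1,x0:x1]=m[y0:y1,x0:x1]
    N,_,s,ce=cv2.connectedComponentsWithStats(k)
    for i in range(1,N):
        if s[i,4]>8: print("gold",s[i],ce[i].round(1))
gold(S,(300,160,400,260));gold(T,(200,230,320,300))
P={}
for n,a,b in(("blue",(351.9,207.5),(262.2,252.8)),("red",(316.6,168),(265.9,321.9)),("divhub",(320,244),(305,260.5)),("gatehub",(362,180),(232,280)),("lammer",(168,338),(464.5,275)),("ball",(362.5,298),(288.5,214))):
    p,e=tri(S,a,T,b);P[n]=p;print(n,p.round(4),round(e,4))
c,s=np.cos(np.pi/6),np.sin(np.pi/6)
def w(q,X,Y,Z):
    v=np.array([X,Y*c-Z*s,.048+Y*s+Z*c]); y=q[2]
    return np.array([q[0]+np.cos(y)*v[0]-np.sin(y)*v[1],q[1]+np.sin(y)*v[0]+np.cos(y)*v[1],v[2]])
def res(q):
    d,g=q[3],q[4]; h=q[5]
    return np.r_[w(q,-.088*np.sin(d),.088*np.cos(d),.062)-P["blue"],w(q,-.034-.08*np.cos(.611-g),.13-.08*np.sin(.611-g),.062)-P["red"],w(q,0,0,h)-P["divhub"],w(q,-.034,.13,q[6])-P["gatehub"],(g-.03)*.02]
r=least_squares(res,[.5,0,0,0,0.03,.03,.03]);print(r.x.round(4),(r.fun*1000).round(1))
np.save("q.npy",r.x)
for im,cc,b,n in((S[0],S,(290,140,470,275),"s"),(T[0],T,(130,200,330,340),"t")):
    im=im.copy()
    cv2.imwrite(f"pics/c{n}.png",cv2.resize(im[b[1]:b[3],b[0]:b[2]],None,fx=4,fy=4,interpolation=2))
E
```

```text
gold [357 174  27  30 164] [366.4 184.4]
gold [315 222  42  29 299] [334.3 237.9]
gold [222 250  16  36 220] [228.1 271.2]
gold [261 255  49  12 145] [294.9 261.6]
blue [0.5731 0.0013 0.1499] 0.0012
red [ 0.4675 -0.0069  0.1516] 0.0011
divhub [ 0.5718 -0.0643  0.0849] 0.0025
gatehub [0.531  0.0475 0.1497] 0.0011
lammer [ 0.5579 -0.3681  0.0036] 0.0019
ball [ 0.6714 -0.0338  0.012 ] 0.001
[ 0.5719 -0.0435  0.0756 -0.0513  0.0744  0.0423  0.0412] [-0.1  0.5 -4.3 -1.6  1.7 -5.4  1.7 -0.3 -0.3  0.  -1.8 -1.1  0.9]
```

View pics/ct.png

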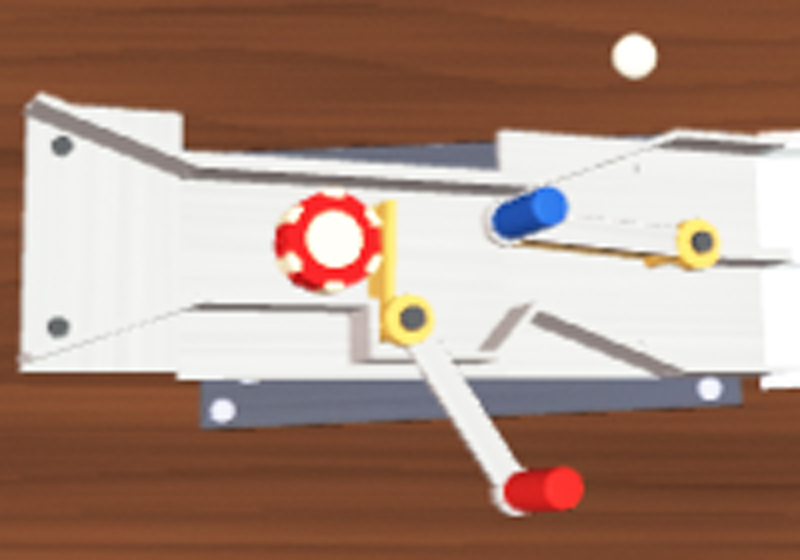

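```bash
python3 - <<'E'
from h import *
T=cam("top")
for a,b,z in(((185,302),(307,297),.006),((325,296.5),(458,290.5),.033),((322,233.5),(454,228.5),.033)):
    p,q=onz(T,a,z),onz(T,b,z);d=p-q;print(p.round(4),q.round(4),"yaw",np.arctan2(-d[0],d[1]).round(4))
q=np.load("q.npy");c,s=np.cos(np.pi/6),.5
def w(X,Y,Z,yw):
    v=np.array([X,Y*c-Z*s,.048+Y*s+Z*c]);return np.array([q[0]+np.cos(yw)*v[0]-np.sin(yw)*v[1],q[1]+np.sin(yw)*v[0]+np.cos(yw)*v[1],v[2]])
for yw in(.04,.0756):
    print("blue",[w(-.088*np.sin(d),.088*np.cos(d),.062,yw).round(4).tolist() for d in(-.03,-.335)])
    for g in(0,.35,.7,1.05,1.4): print("gate",g,w(-.034-.08*np.cos(.611-g),.13-.08*np.sin(.611-g),.062,yw).round(4))
    print("stack",w(-.005,.155,.01,yw).round(4))
E
```

```text
[0.504  0.1539 0.006 ] [ 0.5144 -0.0704  0.006 ] yaw 0.0459
[ 0.5137 -0.1023  0.033 ] [ 0.5258 -0.3441  0.033 ] yaw 0.05
[ 0.6293 -0.097   0.033 ] [ 0.6411 -0.3433  0.033 ] yaw 0.0476
blue [[0.5727, 0.0017, 0.1457], [0.5991, -0.0014, 0.1432]]
gate 0 [ 0.4708 -0.0057  0.1437]
gate 0.35 [0.4581 0.0157 0.1564]
gate 0.7 [0.4548 0.0396 0.1702]
gate 1.05 [0.4611 0.0632 0.1837]
gate 1.4 [0.4764 0.0835 0.1951]
stack [0.5617 0.0854 0.1342]
blue [[0.5711, 0.0017, 0.1457], [0.5976, -0.0005, 0.1432]]
gate 0 [ 0.4695 -0.0093  0.1437]
gate 0.35 [0.4561 0.0116 0.1564]
gate 0.7 [0.4519 0.0354 0.1702]
gate 1.05 [0.4574 0.0592 0.1837]
gate 1.4 [0.4719 0.08   0.1951]
stack [0.5571 0.085  0.1342]
```

```bash
python3 -m jog '[[0,0,-5,0,0,0,0],[0,0,-8,0,0,0,0],[-52,-43.6,-8,0,0,-0.358,0],[-52,-43.6,-8,0,0,-0.358,0],[-52,-43.6,-8,0,0,-0.358,0],[-52,-43.6,-8,0,0,-0.358,0],[-52,-43.6,-8,0,0,-0.358,0],[-52,-43.6,-8,0,0,-0.358,0],[-52,-43.6,-8,0,0,-0.358,0],[-52,-43.6,-8,0,0,-0.358,0],[-52,-43.6,-8,0,0,-0.358,0],[-52,-43.6,-8,0,0,-0.358,0],[-52,-43.6,-8,0,0,-0.358,0],[-52,-43.6,-8,0,0,-0.358,0],[-52,-43.6,-8,0,0,-0.358,0],[-52,-43.6,-8,0,0,-0.358,0],[-52,-43.6,-8,0,0,-0.358,0],[-52,-43.6,-8,0,0,-0.358,0],[-52,-43.6,-8,0,0,-0.358,0],[-52,-43.6,-8,0,0,-0.358,0]]'
```

```text
t: 2.25
tcp_pos: [0.5449, -0.0016, 0.2989]
eef_rot: [[-0.999, -0.049, 0.0], [-0.049, 0.999, 0.0], [-0.0, 0.0, -1.0]]
force: [0.3, -0.2, 0.3]
opening: 0.008
```

```bash
python3 -m jog '[[0,0,4,0,0,0,0],[0,0,8,0,0,0,0],[0,0,11,0,0,0,0],[0,0,13,0,0,0,0],[0,0,15,0,0,0,0],[0,0,16,0,0,0,0],[0,0,16,0,0,0,0]]'
python3 - <<'E'
from h import *
S=cam("scene");T=cam("top")
a=cv2.resize(S[0][120:270,260:460],None,fx=4,fy=4,interpolation=2)
cv2.imwrite("pics/s1.png",a)
E
```

```text
t: 2.95
tcp_pos: [0.544, -0.002, 0.1373]
eef_rot: [[-0.999, -0.048, -0.003], [-0.048, 0.999, 0.0], [0.003, 0.0, -1.0]]
force: [-0.1, -0.5, 0.4]
opening: 0.003
```

View pics/s1.png

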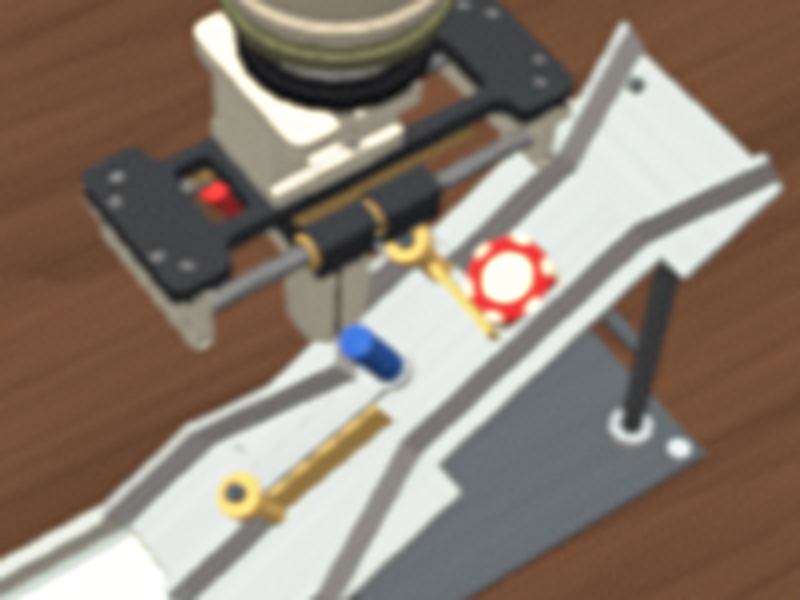

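The closed fingers stand on the robot's side of the blue grip (crop 370,350) and clear of the gate hub. Now the push towards +x.

```bash
python3 -m jog '[[-0.8,0,0,0,0,0,0],[-1.3,0,0,0,0,0,0],[-1.8,0,0,0,0,0,0],[-2.3,0,0,0,0,0,0],[-2.8,0,0,0,0,0,0],[-3.3,0,0,0,0,0,0],[-3.7,0,0,0,0,0,0],[-3.7,0,0,0,0,0,0]]'; python3 -m jog '[[-0.2,0,0,0,0,0,0],[-0.4,0,0,0,0,0,0],[-0.4,0,0,0,0,0,0]]'
```

```text
t: 3.85
tcp_pos: [0.5797, -0.0012, 0.1377]
eef_rot: [[-0.999, -0.047, -0.007], [-0.047, 0.999, -0.0], [0.007, 0.0, -1.0]]
force: [-13.2, -0.3, 6.1]
opening: 0.011
t: 4.15
tcp_pos: [0.5801, -0.0011, 0.1371]
eef_rot: [[-0.999, -0.047, -0.015], [-0.047, 0.999, -0.0], [0.015, 0.001, -1.0]]
force: [-31.3, -1.4, 15.9]
opening: 0.006
```

Step 1 looks done: force rose to 31 N with no further travel, so the diverter is on its stop. I'll back off, lift, turn the wide face for the gate and check the diverter.

```bash
python3 -m jog '[[1,0,0,0,0,0,0],[3,0,0,0,0,0,0],[3,0,0,0,0,0,0],[3,0,-5,0,0,0,0],[3,0,-10,0,0,0,0],[3,0,-12,0,0,0,0],[11.8,-5.1,-12,0,0,1.618,0],[11.8,-5.1,-12,0,0,1.618,0],[11.8,-5.1,-12,0,0,1.618,0],[11.8,-5.1,-12,0,0,1.618,0],[11.8,-5.1,-12,0,0,1.618,0],[11.8,-5.1,-12,0,0,1.618,0],[11.8,-5.1,-12,0,0,1.618,0],[11.8,-5.1,-12,0,0,1.618,0],[11.8,-5.1,-12,0,0,1.618,0],[11.8,-5.1,-12,0,0,1.618,0],[11.8,-5.1,-12,0,0,1.618,0],[11.8,-5.1,-12,0,0,1.618,0],[11.8,-5.1,-12,0,0,1.618,0]]'
python3 - <<'E'
from h import *
S=cam("scene")
cv2.imwrite("pics/s2.png",cv2.resize(S[0][120:270,260:460],None,fx=4,fy=4,interpolation=2))
h=cv2.cvtColor(S[0],cv2.COLOR_BGR2HSV);m=cv2.inRange(h,(95,120,50),(130,255,255));m[:,:330]=0;m[:,400:]=0
u=np.argwhere(m)[:,::-1].mean(0);print(u,onz(S,u,.1475))
E
```

```text
t: 6.05
tcp_pos: [0.4713, -0.0575, 0.2589]
eef_rot: [[-0.004, 1.0, 0.001], [1.0, 0.004, -0.0], [-0.0, 0.001, -1.0]]
force: [0.1, -0.0, -0.0]
opening: 0.005
[358.21359223 218.85436893] [ 0.59697376 -0.0017504   0.1475    ]
```

View pics/s2.png

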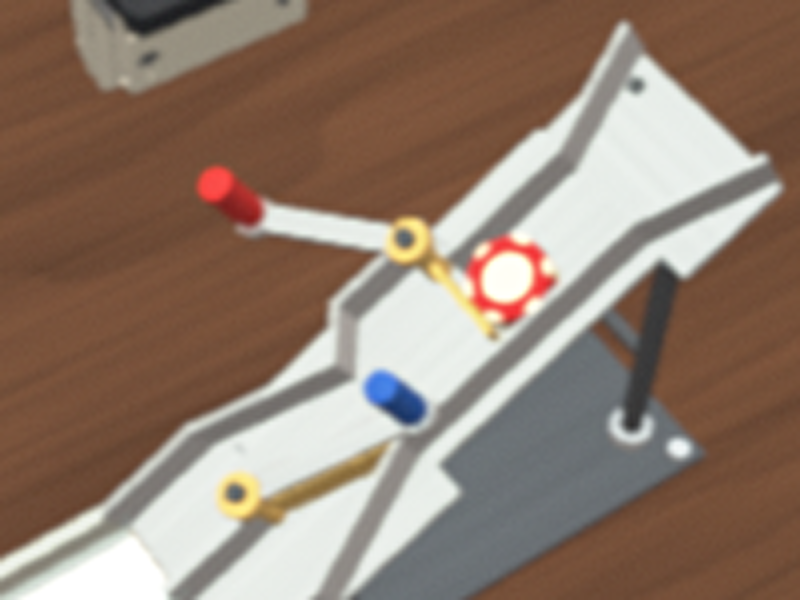

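The blue grip now sits at the far wall (crop 395,397), measured x 0.597 against 0.5985 expected at the stop, and the gate is still shut. I'll descend below the red grip and push along its arc.

```bash
python3 -m jog '[[0,0,4,0,0,0,0],[0,0,8,0,0,0,0],[0,0,10.5,0,0,0,0],[0,0,11.9,0,0,0,0],[0,0,11.9,0,0,0,0]]' && python3 -m jog '[[1.2,0,0,0,0,0,0],[2,0,0,0,0,0,0],[2.5,0,0,0,0,0,0],[3.2,-0.5,-0.4,0,0,0,0],[3.9,-0.9,-0.8,0,0,0,0],[4.65,-1.3,-1.2,0,0,0,0],[5.4,-1.5,-1.7,0,0,0,0],[6.2,-1.6,-2.1,0,0,0,0],[7,-1.7,-2.6,0,0,0,0],[7.8,-1.5,-3.1,0,0,0,0],[8.6,-1.3,-3.6,0,0,0,0],[9.35,-1.1,-4,0,0,0,0],[10.1,-0.6,-4.4,0,0,0,0],[10.7,-0.1,-4.8,0,0,0,0],[11.1,0.2,-5,0,0,0,0],[11.1,0.2,-5,0,0,0,0]]'
python3 - <<'E'
from h import *
S=cam("scene");cv2.imwrite("pics/s3.png",S[0])
E
```

```text
t: 6.6
tcp_pos: [0.4695, -0.0572, 0.1378]
eef_rot: [[-0.001, 1.0, -0.003], [1.0, 0.001, 0.001], [0.001, -0.003, -1.0]]
force: [0.7, -0.5, 0.2]
opening: 0.007
t: 8.2
tcp_pos: [0.4734, 0.0541, 0.1899]
eef_rot: [[-0.001, 1.0, 0.001], [1.0, 0.001, 0.0], [0.0, 0.001, -1.0]]
force: [0.1, 0.8, -0.9]
opening: 0.004
```

View pics/s3.png

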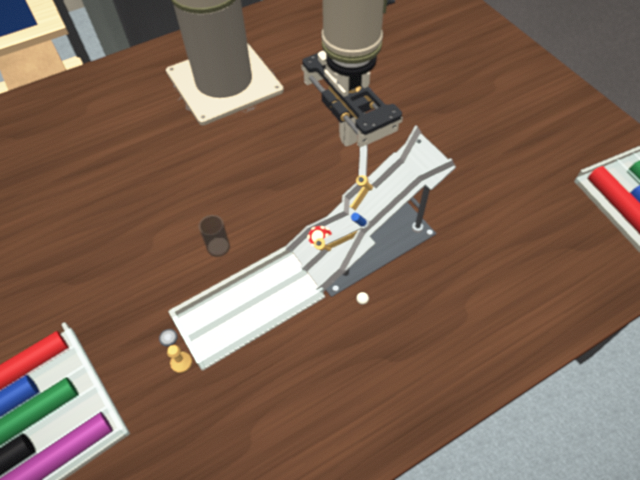

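The gate is nearly open and the chips are already in the near leg (318,236). I'll push on to the stop.

```bash
python3 -m jog '[[0.3,0.2,-0.1,0,0,0,0],[0.6,0.3,-0.2,0,0,0,0],[0.6,0.3,-0.2,0,0,0,0]]';python3 -m jog '[[0.2,0.1,-0.1,0,0,0,0],[0.4,0.2,-0.2,0,0,0,0],[0.4,0.2,-0.2,0,0,0,0],[0.4,0.2,-0.2,0,0,0,0]]'
```

```text
t: 8.55
tcp_pos: [0.4758, 0.0592, 0.1916]
eef_rot: [[0.0, 1.0, -0.0], [1.0, -0.0, -0.001], [-0.001, -0.0, -1.0]]
force: [1.3, -4.6, 0.2]
opening: 0.003
t: 8.95
tcp_pos: [0.476, 0.0603, 0.192]
eef_rot: [[0.002, 1.0, -0.005], [1.0, -0.002, -0.006], [-0.006, -0.005, -1.0]]
force: [-4.2, -17.0, -3.6]
opening: 0.008
```

Force has risen to 17 N with no further travel, so the gate is on its stop. I'll back off, lift, wait and look.

```bash
python3 -m jog '[[-1,0,0,0,0,0,0],[-3,0,0,0,0,0,0],[-3,0,-4,0,0,0,0],[-3,0,-8,0,0,0,0],[-3,-5,-10,0,0,0,0],[-3,-10,-10,0,0,0,0],[-3,-10,-10,0,0,0,0],[-3,-10,-10,0,0,0,0],[-3,-10,-10,0,0,0,0],[-3,-10,-10,0,0,0,0],[-3,-10,-10,0,0,0,0],[-3,-10,-10,0,0,0,0]]'
python3 - <<'E'
from h import *
S=cam("scene");T=cam("top")
cv2.imwrite("pics/s4.png",cv2.resize(S[0][130:380,140:460],None,fx=2.4,fy=2.4,interpolation=2))
q=np.load("q.npy");yw=.048
for n,c,box in(("S",S,(160,140,460,380)),("T",T,(130,200,480,340))):
    h=cv2.cvtColor(c[0],cv2.COLOR_BGR2HSV);m=cv2.inRange(h,(0,150,60),(6,255,255))|cv2.inRange(h,(172,150,60),(180,255,255))
    k=np.zeros_like(m);x0,y0,x1,y1=box;k[y0:y1,x0:x1]=cv2.morphologyEx(m,cv2.MORPH_CLOSE,np.ones((3,3)))[y0:y1,x0:x1]
    N,_,s,ce=cv2.connectedComponentsWithStats(k)
    for i in range(1,N):
        if s[i,4]>15:
            p=onz(c,ce[i],.012);d=p[:2]-q[:2];print(n,s[i],ce[i].round(1),"sorter xy at z=.012",(np.cos(yw)*d[0]+np.sin(yw)*d[1]).round(4),(-np.sin(yw)*d[0]+np.cos(yw)*d[1]).round(4))
p=tri(S,(168,338),T,(464.5,275))
E
```

```text
t: 10.15
tcp_pos: [0.378, 0.0336, 0.2931]
eef_rot: [[0.0, 1.0, -0.002], [1.0, -0.0, 0.0], [0.0, -0.002, -1.0]]
force: [-0.4, 0.7, 0.9]
opening: 0.007
S [280 263  11   9  22] [286.  265.4] sorter xy at z=.012 -0.0357 -0.075
S [275 265   6  12  19] [276.3 270.7] sorter xy at z=.012 -0.0358 -0.096
S [255 275  16  14  42] [261.2 280.2] sorter xy at z=.012 -0.0341 -0.1297
S [233 286  17   9  29] [242.1 289.3] sorter xy at z=.012 -0.037 -0.1685
S [188 311  20  12  61] [199.  315.1] sorter xy at z=.012 -0.034 -0.2577
S [184 317   7  12  24] [185.9 323.8] sorter xy at z=.012 -0.0318 -0.2846
T [423 266  26  20 232] [434.4 275.7] sorter xy at z=.012 -0.0296 -0.2642
T [377 269  19  19 119] [386.5 278.2] sorter xy at z=.012 -0.0306 -0.1737
T [354 270  18  18 106] [362.8 278.4] sorter xy at z=.012 -0.0292 -0.1294
T [330 272  19  18 116] [339.1 280.7] sorter xy at z=.012 -0.0315 -0.085
T [193 312  16   3  39] [201.4 313.2] sorter xy at z=.012 -0.0801 0.1691
```

View pics/s4.png

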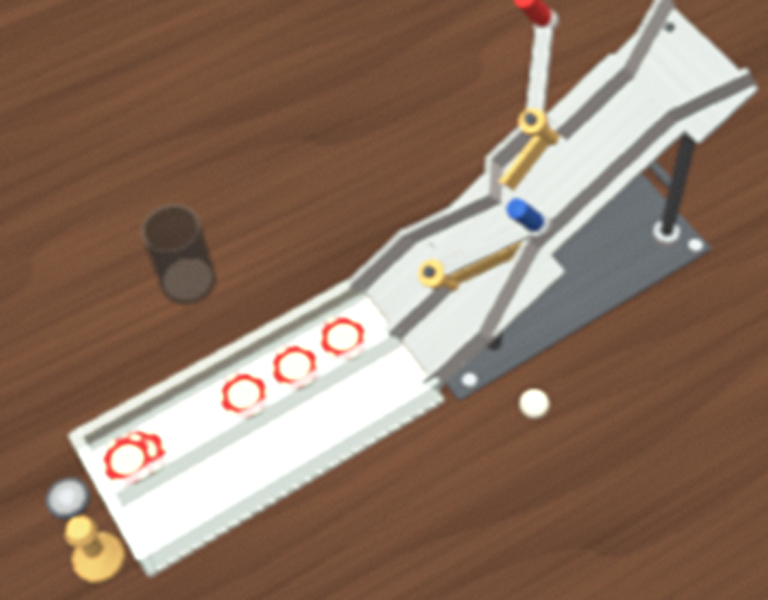

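All five chips are in the near groove: three single ones at crop (343,335), (294,365) and (243,393), and two overlapping at (130,455). The diverter and gate have held. I'll wait a little and confirm the chips are at rest before handing in.

```bash
python3 -m jog '[[0,0,0,0,0,0,0],[0,0,0,0,0,0,0],[0,0,0,0,0,0,0],[0,0,0,0,0,0,0],[0,0,0,0,0,0,0],[0,0,0,0,0,0,0],[0,0,0,0,0,0,0],[0,0,0,0,0,0,0],[0,0,0,0,0,0,0],[0,0,0,0,0,0,0]]' >/dev/null
python3 - <<'E'
from h import *
import bench
c=cam("top");h=cv2.cvtColor(c[0],cv2.COLOR_BGR2HSV);m=cv2.inRange(h,(0,150,60),(6,255,255))|cv2.inRange(h,(172,150,60),(180,255,255))
m=cv2.morphologyEx(m,cv2.MORPH_CLOSE,np.ones((3,3)));m[:200]=0;m[340:]=0;m[:,:320]=0;m[:,480:]=0
N,_,s,ce=cv2.connectedComponentsWithStats(m)
a=np.array(sorted(ce[i][0] for i in range(1,N) if s[i,4]>15));print(a.round(1))
b=np.array([339.1,362.8,386.5,434.4])
if len(a)==4 and abs(a-b).max()<.6: print("at rest; handing in",bench.close_job())
E
```

```text
[339.1 362.8 386.5 434.4]
the job is handed in; nothing more can be done
at rest; handing in None
```

The job is handed in, and by my last checks all five red chips are in the lammer's groove. The hand-in itself gives no verdict.

- **What I did:** The lammer marked the near groove. I pushed the diverter arm away from the robot to its stop (31 N, no further travel). I then pushed the red grip up its arc to the gate's stop (17 N, no further travel). The arm backed off and stood clear, by about 11 s of the 54 s.
- **Chips:** In the camera images three lay singly and two overlapped. They sat at about x = −0.03 m and y from −0.085 to about −0.27 m in the sorter frame, inside the limits. Their positions in the top view did not change over one second.
- **Diverter and gate:** After its push the blue grip measured x = 0.597 m, against 0.5985 m expected at the stop. The picture taken after the arm had backed off shows the diverter still over and the gate open.
- **Other objects:** The lammer, dolly, ball and chip tube looked unmoved in the last picture. I did not measure them again.
- **Disagreement:** My first fit gave a sorter angle of 0.076 rad, but the straight edges gave 0.048, which I used. The grip heights also came out about 4–5 mm higher than the fit. Neither affected the pushes.

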